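# Lay the round sample face down on the measuring stage

## Task

Take the sample holder with the round sample out of the slotted rack and lay it flat on the round measuring stage, sample face down, with its middle over the window in the middle of the stage. Leave the holder with the square sample standing in the rack, and let go at the end.

Things in the scene. Friction and masses are not known exactly. Their poses are not given: they have to be found in the camera images.
- round_holder_center (a point): Middle of the holder to be measured: loose bare metal plate 62 wide, 90 high, 8 mm thick, 70-140 g, a white ROUND sample (40 mm, thin black rim) flush in one face, four small screw heads on the other. Axes: -x out of the sample face, y along the width, z along the height. It starts upright in the rack, sample towards the robot; upper edge 102 mm, centre 57 mm over the bench.
- square_holder_center (a point): Middle of the other holder: same plate, size and axes, but its white sample is SQUARE (34 mm). It stands in the rack's other slot, beside the round one (which slot is which varies), and stays there.
- slot_rack: Fixed white plastic block 56 deep, 166 wide, 34 mm high; origin at the middle of its underside, x across its depth (away from the robot, within 20 degrees), y along its width. Two slots side by side, 78 mm apart along y, each 10.5 mm wide, 22 mm deep, floor 12 mm over the bench: the holders have a little play and come out straight up.
- window (a point): Middle of the flat upper face of the measuring stage, 30 mm above the bench, at the small dark round window (32 mm with rim). The stage is a fixed low grey round table 144 mm across with a metal top; nothing stands on it. z points up. It stands beside the rack, to its left or right.
Mind the look-alikes: they are no part of the job. What is shaped like the part that bears round_holder_center but brown is not meant. What is shaped like the part that bears square_holder_center but brown is not meant.

How it is judged (in metres and radians):
At the end, for the whole second after the job is handed in: The holder with the round sample lies flat on the stage (within 10 degrees of level), sample face down, its centre within 20 mm of the middle of the window, and has been let go; the holder with the square sample still stands in its slot, within 20 mm of where it was (angle between round_holder_center's own x axis and vertical below 0.17 rad and horizontal distance between round_holder_center and window below 0.02 m and z of round_holder_center in the frame of window between 0 and 0.01 m and angle between square_holder_center's own z axis and vertical below 0.25 rad and distance of square_holder_center from where it was at the start of the episode below 0.02 m); the robot touches nothing.
It fails at once if the holder with the square sample is pulled out of the rack or knocked over (distance of square_holder_center from where it was at the start of the episode above 0.03 m).
It also fails if it takes over 32 s, if anything falls off the work surface, if the arm or the gripper's body presses on something with over 40 N, if the wrist force passes 120 N, or if a joint passes its speed limit or range.

## Robot

A 6-joint arm with a two-finger parallel gripper is mounted at the origin on a cart in front of the work surface, level with it; the furniture and walls round the work are solid. World frame = base frame: x ahead of the robot, y to its left, z up, the work surface at z = 0. Lengths are in mm, angles in rad, forces in N, time in s.
With the tool pointing down it reaches from about 350 to 875 mm from the base axis. Payload 4.2 kg.
Tool frame: the origin (TCP) lies at the very end of the fingers, on their centre line; the grasp point (between the pads) lies arm.grip_depth behind it (arm.grip_depth is the distance from the TCP to the grasp point, in mm); x points along the fingers, y is the direction in which the jaws open and shut, and the axes are right-handed (so a half turn about x gives the same grasp; the last joint's range is limited). The gripper opens to 85 mm and grips with 20 to 120 N. Pads are 22 mm wide; open, the fingers measure 114 mm over their backs; the gripper's body (76 mm by 85 mm) begins 54 mm behind the grasp point. The pads swing forward as they close: fully open they stand 13 mm farther back than shut.
Start: joints at [1.476, 0.385, 0.008, 0, -1.194, -0.259], TCP at [216.508, 586.279, 191.512] pointing down, gripper open.
Joint ranges: [-3.14, 3.14], [-1.21, 2.06], [-1.07, 1.41], [-3.16, 2.05], [-2.99, -0.16], [-3.1, 3.1]. Speed limits (rad/s): [2.79, 2.79, 3.14, 3.14, 3.14, 3.14].

## Interface

Orientations are given as a unit quaternion [x, y, z, w].
In Python, from bench import arm, get_image, models gives the robot as it stands.
- The arm moves only by the tool arm_command, never from a script. Its argument "rows" is a list of rows, each an object of numbers: "dx", "dy", "dz": the shift along the tool's x, y, z in m; "wx", "wy", "wz": the turn, a rotation vector about the tool's x, y, z in degrees; "gripper": the closure, from -1 (fully open) to 1 (shut). A call has exactly 8 rows; each row is the pose to reach, as a shift and turn from the pose measured when the call began, along the tool's axes at that moment; what a row does not reach only later rows make up. A row lasts 1/10 s, in which the tool goes at most 50 mm and 8.59 degrees, less where a joint would pass 70% of its speed; a pose out of reach is approached as far as the arm can. A call with a gripper value outside its range is refused whole. The fingers move at their own pace and stop on an object; the grip force is fixed at half the most. Time passes only in rows, so rows that repeat a pose let the fingers close, or fill a call up. It gives the time, the measured TCP pose, the force and the opening at its end, in the units of the state.
- arm.read_state(): the state, without advancing time (a new reading comes with each control period).
- get_image(name): name is "scene" or "top" or "wrist"; returns a dict with "img" (480x640x3 uint8, red, green, blue), "K" (3x3 intrinsics, pixels), "rvec" (rotation vector, rad) and "tvec" (3), from world to camera coordinates, as OpenCV has them; the wrist camera has in their place "T_tool_cam" (4x4, takes a point from camera to tool coordinates, whose origin is the TCP and whose axes are the tool frame's). Camera axes: x right, y down, z forward; pixel columns grow to the right and rows downward; lengths in mm; the calibration is good to about 2 mm. A picture is of the moment at which its call begins: read the wrist's pose just before it. There is no depth.
- arm.job_done(): hands the job in, once; it reports no verdict.
Trained networks look in the newest picture that a camera, given by its name, has taken for a name from the list of things; names that differ only in an ending like _2 or _b are one class to them, and where a whole thing is asked for, a point or a joint stands for the part that bears it (a point fixed in the world has none). Each returns a list of dicts, best first, with "conf" (0 to 1); they miss things now and then, are a little off and sometimes report something else, mostly with a low value. They report only what shows in the picture. A call takes as long as a camera call. They do not tell look-alikes from the thing itself.
- models.cut_out(camera, query): "mask" (480x640 bool, what is visible of it) and "extent" ([left, top, right, bottom] in pixels, round what is visible of it).
The state is a dict: "clock": time; "joints": joint angles; "joint_vel": joint speeds; "joint_efforts": joint torques, N m; "position": TCP position; "ee_rot": TCP orientation; "contact_force": force on the tool from outside, world axes, zero at the start; "wrist_torque": the same for the moment, N m; "gripper_width": finger opening in mm.
Only numpy, scipy, OpenCV 4.12 (cv2) and the standard library are available. Lean on these libraries where they do the work, as an engineer would, in place of code of your own. Each camera call takes 0.05 s, during which the arm holds its last target.

## Working session

There is one attempt and no reset: what is moved stays moved. The work goes in short steps, Python scripts to look and compute and a tool call to move; the robot and the scene stay as the last step left them, time stands still between calls to the robot, and variables do not carry over. Pictures are saved under pics/ and viewed, and the job is handed in when it is done.

Besides the shell and the picture viewer there is one more tool, called as name(argument=value, ...) on one line, values as JSON. arm_command: Moves the arm, as the interface text tells. Its arguments: {"type":"object","properties":{"rows":{"type":"array"}},"required":["rows"]}

```bash
mkdir -p pics; ls; python3 - <<'E'
from bench import arm,get_image,models
import cv2,numpy as np
s=arm.read_state();print(s, arm.grip_depth)
for n in("scene","top","wrist"):
    d=get_image(n);cv2.imwrite(f"pics/{n}0.png",d["img"][:,:,::-1])
    print(n,d["K"].tolist(),[np.round(d[k],4).tolist() for k in d if k not in("img","K")])
    for q in("round_holder_center","square_holder_center","slot_rack"):
        for r in models.cut_out(n,q): print(n,q,r["conf"],r["extent"])
E
```

```text
pics
{'clock': 0.0, 'joints': array([ 1.47562021e+00,  3.85574852e-01,  6.63493024e-03, -4.81546332e-04,
       -1.19398742e+00, -2.58592932e-01]), 'joint_vel': array([ 0.00076281, -0.00060965, -0.00041651, -0.00026183, -0.00027775,
        0.00073992]), 'joint_efforts': array([ 2.91123879e-04, -3.92287660e+01,  1.88403583e+01,  4.18617949e+00,
       -4.66548168e-03,  2.44851073e-06]), 'position': array([216.28631341, 585.67944994, 190.41677734]), 'ee_rot': array([-0.69596588,  0.12525062,  0.69615832,  0.12372297]), 'contact_force': array([ 0.72600612,  0.19170789, -0.23032721]), 'wrist_torque': array([-0.01162919,  0.00432863, -0.03285246]), 'gripper_width': 85.57873300063511} 18.700000000000003
scene [[563.0388556476071, 0.0, 318.03259629658214], [0.0, 563.0388556476071, 235.98983761071815], [0.0, 0.0, 1.0]] [[1.8368, -1.1357, 0.664], [-392.7604, 281.4637, 840.069]]
scene round_holder_center 0.72 [314.9, 176.6, 341.7, 211.6]
scene round_holder_center 0.56 [279.6, 233.7, 310.4, 266.7]
scene square_holder_center 0.78 [241.8, 226.9, 272.6, 266.7]
scene square_holder_center 0.74 [122.6, 246.9, 158.3, 292.7]
scene slot_rack 0.75 [240.5, 256.5, 319.4, 289.7]
top [[495.8700627130796, 0.0, 322.1636466310205], [0.0, 495.8700627130796, 236.17170754412595], [0.0, 0.0, 1.0]] [[2.125, -2.1641, 0.1407], [-108.6008, 588.8161, 1104.7667]]
top round_holder_center 0.59 [281.6, 124.3, 309.6, 149.6]
top round_holder_center 0.57 [315.1, 265.3, 343.1, 280.5]
top square_holder_center 0.72 [204.7, 336.3, 227.4, 365.9]
top slot_rack 0.56 [274.8, 255.1, 349.4, 298.2]
wrist [[334.8938290009238, 0.0, 314.6777607027213], [0.0, 334.8938290009238, 239.4530232999218], [0.0, 0.0, 1.0]] [[[0.0006, -0.291, 0.9567, -182.5492], [1.0, 0.0012, -0.0003, 0.3679], [-0.0011, 0.9567, 0.291, -74.8364], [0.0, 0.0, 0.0, 1.0]]]
```

View pics/scene0.png

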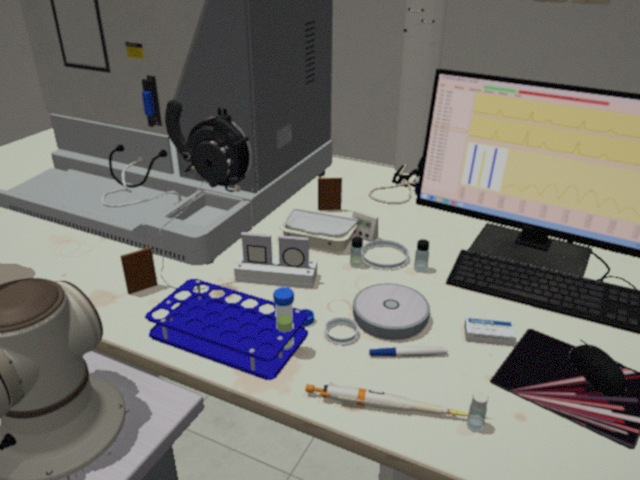

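View pics/top0.png

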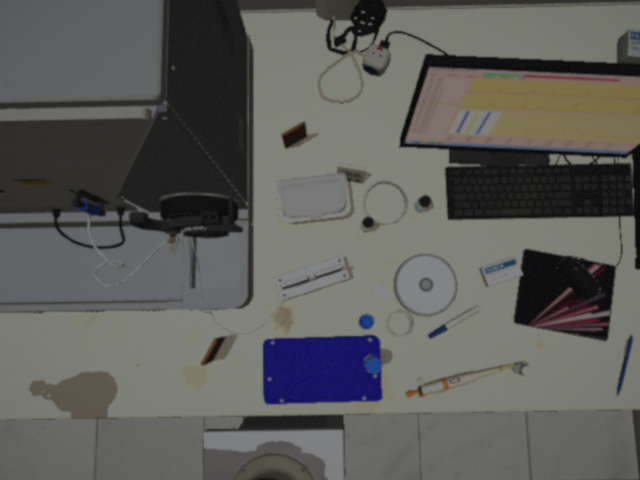

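View pics/wrist0.png

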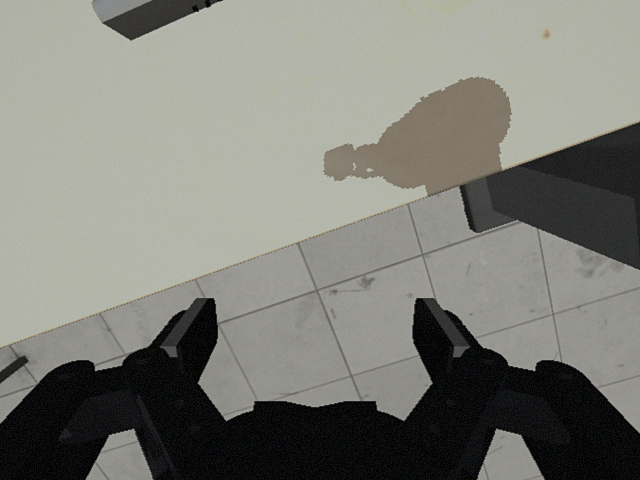

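```bash
cat > h.py <<'E'
import numpy as np,cv2
def cam(d):
    R=cv2.Rodrigues(np.array(d["rvec"],float))[0];t=np.array(d["tvec"],float);return d["K"],R,t
def ray(d,px):
    K,R,t=cam(d);v=R.T@np.linalg.inv(K)@np.array([px[0],px[1],1.]);return -R.T@t,v
def onz(d,px,z):
    c,v=ray(d,px);return c+v*(z-c[2])/v[2]
def proj(d,P):
    return cv2.projectPoints(np.array(P,float).reshape(-1,1,3),np.array(d["rvec"],float),np.array(d["tvec"],float),d["K"],None)[0].reshape(-1,2)
E
python3 - <<'E'
from bench import arm,get_image,models
from h import *
T=get_image("top");S=get_image("scene")
def crop(d,b,f,fn):
    x0,y0,x1,y1=b;cv2.imwrite(fn,cv2.resize(d["img"][y0:y1,x0:x1,::-1],None,fx=f,fy=f,interpolation=cv2.INTER_CUBIC))
crop(T,(260,230,470,340),3.8,"pics/tc.png")
crop(S,(220,215,440,345),3.6,"pics/sc.png")
m=[r for r in models.cut_out("top","slot_rack")]
for r in m:
    print(r["conf"],r["extent"]); c=cv2.findContours(r["mask"].astype(np.uint8),0,2)[0]; c=max(c,key=cv2.contourArea)
    q=cv2.boxPoints(cv2.minAreaRect(c));print(q.tolist());print(np.round([onz(T,p,34) for p in q]).tolist())
print("win top",onz(T,(427,285),30),"scene",onz(S,(391.5,304.5),30))
E
```

```text
0.56 [277.5, 256.5, 350.7, 300.0]
[[274.10003662109375, 277.300048828125], [342.20001220703125, 254.60003662109375], [350.29998779296875, 278.9000244140625], [282.20001220703125, 301.60003662109375]]
[[494.0, -7.0, 34.0], [544.0, -165.0, 34.0], [487.0, -182.0, 34.0], [439.0, -25.0, 34.0]]
win top [ 470.53686568 -357.81666647   30.        ] scene [ 469.03360489 -358.54018824   30.        ]
```

View pics/tc.png

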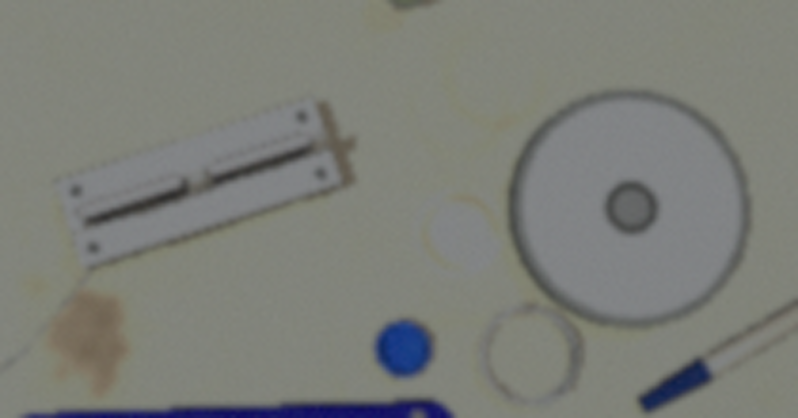

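View pics/sc.png

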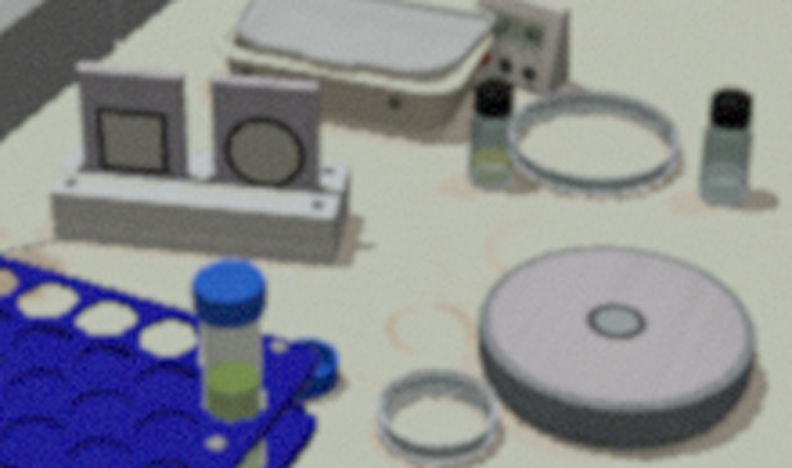

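```bash
python3 - <<'E'
from bench import arm,get_image,models
from h import *
T=get_image("top");S=get_image("scene")
s=lambda p:(p[0]/3.6+220-.4,p[1]/3.6+215-.4)
for n,a,b in(("round",(213,80),(321,85)),("sq",(78,66),(186,74))):
    A,B=onz(S,s(a),102),onz(S,s(b),102);d=B-A
    print(n,A,B,(A+B)/2,np.linalg.norm(d),np.degrees(np.arctan2(d[0],-d[1])),"top px",proj(T,[A,B]).tolist())
# rack corners in top crop
t=lambda p:(p[0]/3.8+260-.4,p[1]/3.8+230-.4)
C=np.array([onz(T,t(p),34) for p in((55,180),(318,100),(352,183),(90,268))]);print(C,C.mean(0))
e=C[1]-C[0]+C[2]-C[3];print("yaw",np.degrees(np.arctan2(e[0],-e[1])))
i=T["img"][240:310,265:360,::-1];cv2.imwrite("pics/tz.png",cv2.convertScaleAbs(cv2.resize(i,None,fx=8,fy=8,interpolation=2),alpha=1.5))
E
```

```text
round [ 487.37832893 -108.02330189  102.        ] [ 509.4179605 -164.2464726  102.       ] [ 498.39814472 -136.13488724  102.        ] 60.38866023433439 21.405310737149655 top px [[317.4480228340856, 277.85861790365135], [343.2437373361167, 267.1901909981823]]
sq [467.03113317 -32.2191699  102.        ] [486.47095743 -91.1590573  102.        ] [476.7510453 -61.6891136 102.       ] 62.06300906336287 18.25382626111288 top px [[282.43863253933654, 287.95397141050427], [309.64873279078006, 278.42104846544714]]
[[ 495.06315879   -7.04997344   34.        ]
 [ 540.71107989 -167.23753571   34.        ]
 [ 490.00177669 -186.58032504   34.        ]
 [ 441.87397964  -27.89517532   34.        ]] [491.91249875 -97.19075238  34.        ]
yaw 16.387824767815175
```

View pics/tz.png

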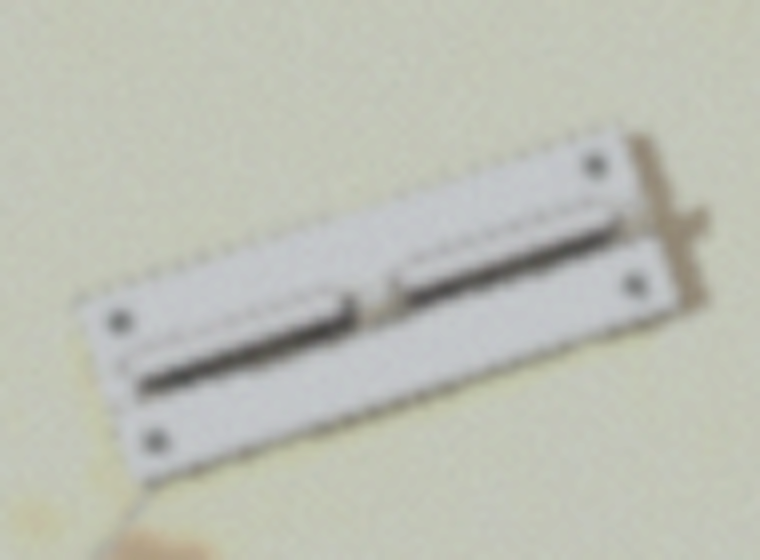

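```bash
python3 - <<'E'
from bench import arm,get_image,models
from h import *
T=get_image("top")
print("campos",ray(T,(0,0))[0])
t=lambda p:(p[0]/8+265-.4,p[1]/8+240-.4)
Y=lambda d:np.degrees(np.arctan2(d[0],-d[1]))
def L(a,b,z):
    A,B=onz(T,t(a),z),onz(T,t(b),z);print(np.round((A+B)/2,1),np.linalg.norm(B-A),Y(B-A))
L((405,262),(620,203),102);L((410,293),(620,226),102)
L((125,367),(345,297),102);L((140,380),(350,315),102)
L((120,321),(595,164),34);L((155,441),(635,285),34)
L((80,300),(625,128),34);L((145,485),(680,312),34)
E
```

```text
campos [ 426.83121542 -128.16943827 1174.90246959]
[ 506.8 -132.6  102. ] 60.346280725153534 14.303804357558288
[ 499.5 -133.2  102. ] 59.60766125399408 16.6412700344208
[481.3 -57.3 102. ] 62.169785780003544 16.60368892926033
[477.1 -59.9 102. ] 59.17013234654882 16.143173859248996
[509.9 -88.4  34. ] 143.8248923718568 17.26789228395466
[475.1 -98.7  34. ] 144.47623648146202 16.920565194501254
[518.1 -87.1  34. ] 164.48101627039114 16.504743728455658
[ 464.9 -103.6   34. ] 160.75564428746353 16.817307897375933
```

```bash
cat >> h.py <<'E'
from scipy.spatial.transform import Rotation as Ro
def goal(tcp,xd,yd):
    from bench import arm
    s=arm.read_state();R0=Ro.from_quat(s["ee_rot"]).as_matrix()
    xd=np.array(xd,float);xd/=np.linalg.norm(xd);yd=np.array(yd,float);yd-=xd*(xd@yd);yd/=np.linalg.norm(yd)
    G=np.stack([xd,yd,np.cross(xd,yd)],1)
    d=R0.T@(np.array(tcp)-s["position"]);w=Ro.from_matrix(R0.T@G).as_rotvec(degrees=True)
    print("t",round(s["clock"],2),"d",np.round(d/1000,4),"w",np.round(w,2),"|w|",np.linalg.norm(w).round(1),"j",np.round(s["joints"],3))
E
python3 - <<'E'
from h import *
from bench import arm
s=arm.read_state();R0=Ro.from_quat(s["ee_rot"]).as_matrix();print(R0.round(3))
a=np.radians(16.8);u=np.array([np.cos(a),np.sin(a),0])
for sg in(1,-1): goal((502,-133.5,190),(0,0,-1),sg*u)
E
```

```text
[[ 0.    -0.346 -0.938]
 [ 0.    -0.938  0.346]
 [-1.    -0.     0.   ]]
t 0.9 d [ 0.0015  0.5763 -0.5172] w [-127.07   -0.      0.  ] |w| 127.1 j [ 1.476  0.385  0.008  0.    -1.194 -0.259]
t 0.9 d [ 0.0015  0.5763 -0.5172] w [52.93  0.    0.  ] |w| 52.9 j [ 1.476  0.385  0.008  0.    -1.194 -0.259]
```

```bash
python3 - <<'E'
from h import *
from bench import get_image,arm
T=get_image("top")
for p in((125,205),(245,210),(250,290),(240,305),(0,310)): print(p,onz(T,p,0).round(),onz(T,p,250).round())
print(proj(T,[[216,586,190],[400,250,190],[502,-133,190],[300,420,190]]).round().tolist())
a=np.radians(16.8);u=np.array([np.cos(a),np.sin(a),0])
goal((390,300,200),(0,0,-1),-u)
E
```

```text
(125, 205) [678. 358.   0.] [624. 254. 250.]
(245, 210) [660.  66.   0.] [610.  25. 250.]
(250, 290) [467.  54.   0.] [459.  15. 250.]
(240, 305) [433.  77.   0.] [431.  33. 250.]
(0, 310) [431. 644.   0.] [430. 480. 250.]
[[-43.0, 424.0], [135.0, 323.0], [329.0, 268.0], [46.0, 377.0]]
t 0.95 d [-0.0085  0.2084 -0.2619] w [52.93  0.   -0.  ] |w| 52.9 j [ 1.476  0.385  0.008 -0.    -1.194 -0.259]
```

arm_command(rows=[{"dx": -0.01,"dy": 0.03,"dz": -0.035,"wx": 7,"wy": 0,"wz": 0,"gripper": -1},{"dx": -0.01,"dy": 0.06,"dz": -0.07,"wx": 14,"wy": 0,"wz": 0,"gripper": -1},{"dx": -0.01,"dy": 0.09,"dz": -0.105,"wx": 21,"wy": 0,"wz": 0,"gripper": -1},{"dx": -0.01,"dy": 0.12,"dz": -0.14,"wx": 28,"wy": 0,"wz": 0,"gripper": -1},{"dx": -0.01,"dy": 0.15,"dz": -0.175,"wx": 35,"wy": 0,"wz": 0,"gripper": -1},{"dx": -0.01,"dy": 0.18,"dz": -0.21,"wx": 42,"wy": 0,"wz": 0,"gripper": -1},{"dx": -0.01,"dy": 0.21,"dz": -0.245,"wx": 48,"wy": 0,"wz": 0,"gripper": -1},{"dx": -0.01,"dy": 0.24,"dz": -0.28,"wx": 52.9,"wy": 0,"wz": 0,"gripper": -1}])

```text
clock: 1.75
position: [396.6, 262.5, 202.0]
ee_rot: [0.567, -0.422, -0.567, -0.423]
contact_force: [0.0, -0.3, 0.4]
gripper_width: 85.5
```

```bash
python3 - <<'E'
from h import *
from bench import arm
print(arm.read_state()["position"])
a=np.radians(16.8);u=np.array([np.cos(a),np.sin(a),0])
goal((502,-133.5,200),(0,0,-1),-u)
E
```

```text
[396.60722879 262.51825241 201.96671638]
t 1.75 d [ 0.0017  0.0124 -0.4096] w [-0.16  0.03  0.05] |w| 0.2 j [ 0.927  0.119 -0.327  0.    -1.123 -0.637]
```

arm_command(rows=[{"dx": 0,"dy": 0.003,"dz": -0.05,"gripper": -1},{"dx": 0,"dy": 0.006,"dz": -0.1,"gripper": -1},{"dx": 0,"dy": 0.008,"dz": -0.15,"gripper": -1},{"dx": 0,"dy": 0.01,"dz": -0.2,"gripper": -1},{"dx": 0,"dy": 0.012,"dz": -0.25,"gripper": -1},{"dx": 0,"dy": 0.012,"dz": -0.3,"gripper": -1},{"dx": 0,"dy": 0.012,"dz": -0.35,"gripper": -1},{"dx": 0,"dy": 0.012,"dz": -0.39,"gripper": -1}])

```text
validation failed for argument at $.ro...
```

```bash
python3 - <<'E'
from h import *
from bench import arm,get_image
s=arm.read_state()
W=get_image("wrist");cv2.imwrite("pics/w1.png",W["img"][:,:,::-1])
print(s["position"],s["ee_rot"],s["joints"])
E
```

```text
[396.60722879 262.51825241 201.96671638] [ 0.56712885 -0.42200168 -0.56704703 -0.42277312] [ 9.27435964e-01  1.19046384e-01 -3.27230875e-01  1.24496677e-04
 -1.12342773e+00 -6.37069077e-01]
```

View pics/w1.png

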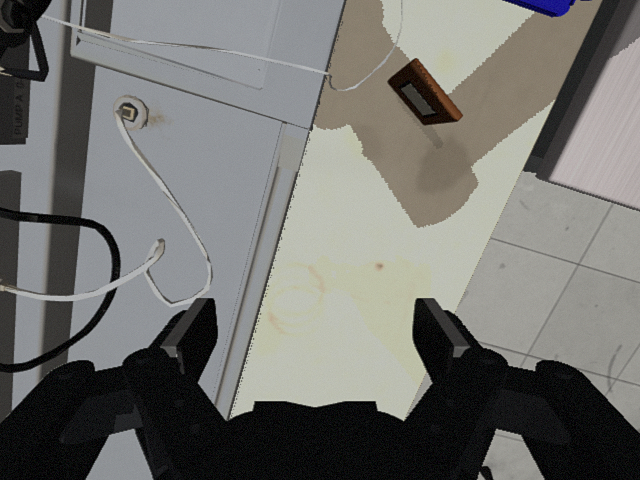

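The move was refused because the w values were missing, so the picture is from the old pose: machine base on the left, a brown look-alike at (425,90). I'm sending the move again with all fields.

arm_command(rows=[{"dx": 0,"dy": 0.003,"dz": -0.05,"wx": 0,"wy": 0,"wz": 0,"gripper": -1},{"dx": 0,"dy": 0.006,"dz": -0.1,"wx": 0,"wy": 0,"wz": 0,"gripper": -1},{"dx": 0,"dy": 0.008,"dz": -0.15,"wx": 0,"wy": 0,"wz": 0,"gripper": -1},{"dx": 0,"dy": 0.01,"dz": -0.2,"wx": 0,"wy": 0,"wz": 0,"gripper": -1},{"dx": 0,"dy": 0.012,"dz": -0.25,"wx": 0,"wy": 0,"wz": 0,"gripper": -1},{"dx": 0,"dy": 0.012,"dz": -0.3,"wx": 0,"wy": 0,"wz": 0,"gripper": -1},{"dx": 0,"dy": 0.012,"dz": -0.34,"wx": 0,"wy": 0,"wz": 0,"gripper": -1},{"dx": 0,"dy": 0.012,"dz": -0.34,"wx": 0,"wy": 0,"wz": 0,"gripper": -1}])

```text
clock: 2.6
position: [482.0, -76.5, 202.3]
ee_rot: [0.564, -0.427, -0.564, -0.426]
contact_force: [-0.3, -0.5, -1.2]
gripper_width: 85.3
```

```bash
python3 - <<'E'
from h import *
from bench import arm,get_image
s=arm.read_state()
W=get_image("wrist");cv2.imwrite("pics/w2.png",W["img"][:,:,::-1])
np.savez("w2.npz",p=s["position"],q=s["ee_rot"],K=W["K"],T=W["T_tool_cam"])
print(s["position"],s["ee_rot"],s["joints"])
a=np.radians(16.8);u=np.array([np.cos(a),np.sin(a),0])
goal((502,-133.5,200),(0,0,-1),-u)
E
```

```text
[482.03671458 -76.51516718 202.27011694] [ 0.56449244 -0.42730814 -0.56356615 -0.4256163 ] [ 0.17803375  0.14161585 -0.30055431  0.00285934 -1.12949746  0.09675356]
t 2.65 d [ 0.0023 -0.0036 -0.0623] w [-0.88 -0.1  -0.07] |w| 0.9 j [ 0.182  0.14  -0.302  0.002 -1.13   0.095]
```

View pics/w2.png

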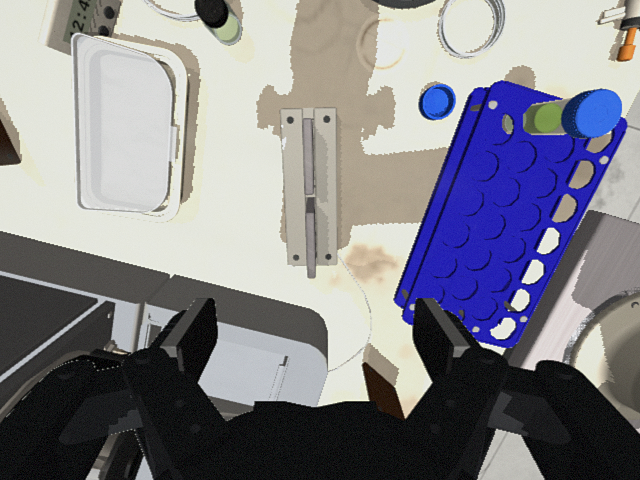

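The wrist view shows the rack at (310,185), the round plate's edge at about (309,155), and the square plate's at (311,235). Next I'll zoom in.

```bash
python3 - <<'E'
from h import *
i=cv2.imread("pics/w2.png")[95:290,265:355];cv2.imwrite("pics/w2z.png",cv2.resize(i,None,fx=3,fy=3,interpolation=2))
E
```

```text
(no output)
```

View pics/w2z.png

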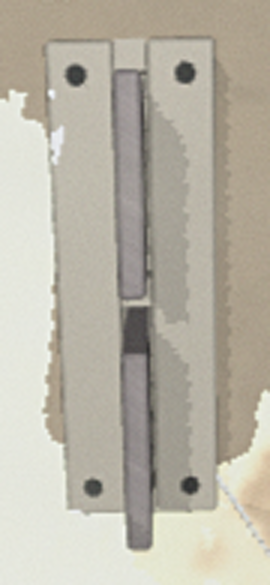

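```bash
cat >> h.py <<'E'
def wz(f,px,z):
    f=np.load(f);R=Ro.from_quat(f["q"]).as_matrix();T=f["T"]
    c=R@T[:3,3]+f["p"];v=R@T[:3,:3]@np.linalg.inv(f["K"])@np.array([px[0],px[1],1.]);return c+v*(z-c[2])/v[2]
E
python3 - <<'E'
from h import *
c=lambda p:(p[0]/3+265-.33,p[1]/3+95-.33)
A,B,C,D=[wz("w2.npz",c(p),102) for p in((113,70),(138,70),(145,298),(119,298))]
print(A,B,C,D,(A+B+C+D)/4,np.linalg.norm(A-D),np.linalg.norm(A-B));d=(A+B-C-D);print(np.degrees(np.arctan2(d[0],-d[1])))
P=[wz("w2.npz",c(p),34) for p in((76,75),(185,73),(191,486),(93,487))];print(np.mean(P,0));d=P[0]+P[1]-P[2]-P[3];print(np.degrees(np.arctan2(d[0],-d[1])))
n=np.array([.289,-.957])*39;print(np.mean(P,0)[:2]+n)
a=np.radians(17);u=np.array([np.cos(a),np.sin(a),0])
E
```

```text
[ 516.2821721  -160.21051184  102.        ] [ 509.90511016 -162.02433658  102.        ] [ 491.60272276 -104.14294929  102.        ] [ 498.67217418 -102.1319346   102.        ] [ 504.1155448  -132.12743308  102.        ] 60.68964624699328 6.629998431445075
17.20756572068043
[492.32161646 -94.62143263  34.        ]
17.250763627450514
[ 503.59261646 -131.94443263]
```

```bash
python3 - <<'E'
from h import *
a=np.radians(17.2);u=np.array([np.cos(a),np.sin(a),0])
goal((503.8,-132,76),(0,0,-1),-u)
E
```

```text
t 2.65 d [ 0.1263 -0.0059 -0.0611] w [-1.28 -0.1  -0.07] |w| 1.3 j [ 0.182  0.14  -0.302  0.002 -1.13   0.095]
```

arm_command(rows=[{"dx": 0,"dy": -0.003,"dz": -0.035,"wx": -0.7,"wy": 0,"wz": 0,"gripper": -1},{"dx": 0,"dy": -0.006,"dz": -0.061,"wx": -1.3,"wy": 0,"wz": 0,"gripper": -1},{"dx": 0.02,"dy": -0.006,"dz": -0.061,"wx": -1.3,"wy": 0,"wz": 0,"gripper": -1},{"dx": 0.05,"dy": -0.006,"dz": -0.061,"wx": -1.3,"wy": 0,"wz": 0,"gripper": -1},{"dx": 0.085,"dy": -0.006,"dz": -0.061,"wx": -1.3,"wy": 0,"wz": 0,"gripper": -1},{"dx": 0.115,"dy": -0.006,"dz": -0.061,"wx": -1.3,"wy": 0,"wz": 0,"gripper": -1},{"dx": 0.126,"dy": -0.006,"dz": -0.061,"wx": -1.3,"wy": 0,"wz": 0,"gripper": 0.4},{"dx": 0.126,"dy": -0.006,"dz": -0.061,"wx": -1.3,"wy": 0,"wz": 0,"gripper": 0.5}])

```text
clock: 3.45
position: [503.1, -131.0, 75.2]
ee_rot: [-0.569, 0.421, 0.57, 0.418]
contact_force: [-0.2, -0.1, 0.6]
gripper_width: 59.0
```

```bash
python3 - <<'E'
from h import *
from bench import arm,get_image
s=arm.read_state()
W=get_image("wrist");cv2.imwrite("pics/w3.png",W["img"][:,:,::-1])
print(s["contact_force"],s["gripper_width"])
a=np.radians(17.2);u=np.array([np.cos(a),np.sin(a),0])
goal((503.8,-132,76),(0,0,-1),-u)
E
```

```text
[-0.21787751 -0.05609078  0.60732083] 58.96239933679127
t 3.5 d [ 0.0007  0.0008 -0.0006] w [ 0.11 -0.12 -0.08] |w| 0.2 j [ 0.059  0.328 -0.404  0.003 -0.84   0.241]
```

View pics/w3.png

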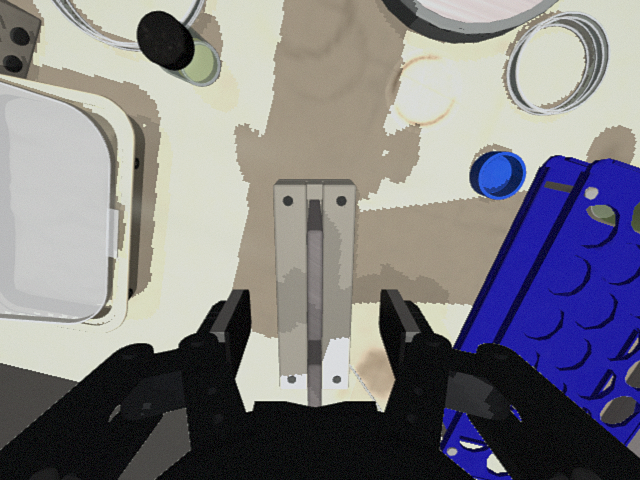

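The pads straddle the far (round) plate, which runs from about (315,200) to (315,340). I'll close the fingers now.

arm_command(rows=[{"dx": 0,"dy": 0,"dz": 0,"wx": 0,"wy": 0,"wz": 0,"gripper": 1},{"dx": 0,"dy": 0,"dz": 0,"wx": 0,"wy": 0,"wz": 0,"gripper": 1},{"dx": 0,"dy": 0,"dz": 0,"wx": 0,"wy": 0,"wz": 0,"gripper": 1},{"dx": 0,"dy": 0,"dz": 0,"wx": 0,"wy": 0,"wz": 0,"gripper": 1},{"dx": 0,"dy": 0,"dz": 0,"wx": 0,"wy": 0,"wz": 0,"gripper": 1},{"dx": 0,"dy": 0,"dz": 0,"wx": 0,"wy": 0,"wz": 0,"gripper": 1},{"dx": 0,"dy": 0,"dz": 0,"wx": 0,"wy": 0,"wz": 0,"gripper": 1},{"dx": -0.005,"dy": 0,"dz": 0,"wx": 0,"wy": 0,"wz": 0,"gripper": 1}])

```text
clock: 4.3
position: [503.7, -131.3, 81.2]
ee_rot: [-0.569, 0.42, 0.57, 0.418]
contact_force: [0.0, -0.0, 0.3]
gripper_width: -0.3
```

```bash
python3 - <<'E'
from h import *
from bench import arm,get_image
s=arm.read_state()
W=get_image("wrist");cv2.imwrite("pics/w4.png",W["img"][:,:,::-1])
S=get_image("scene");cv2.imwrite("pics/s4.png",cv2.resize(S["img"][150:350,180:440,::-1],None,fx=3,fy=3,interpolation=2))
print(s["contact_force"],s["gripper_width"])
E
```

```text
[ 0.0198348  -0.02036892  0.32666393] -0.3125570849915216
```

View pics/w4.png

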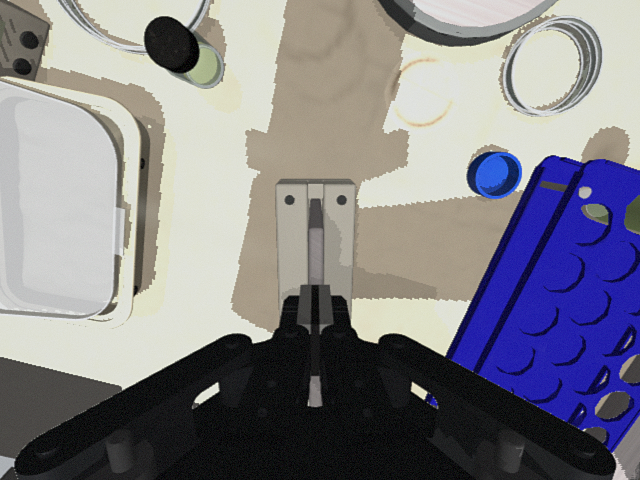

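View pics/s4.png

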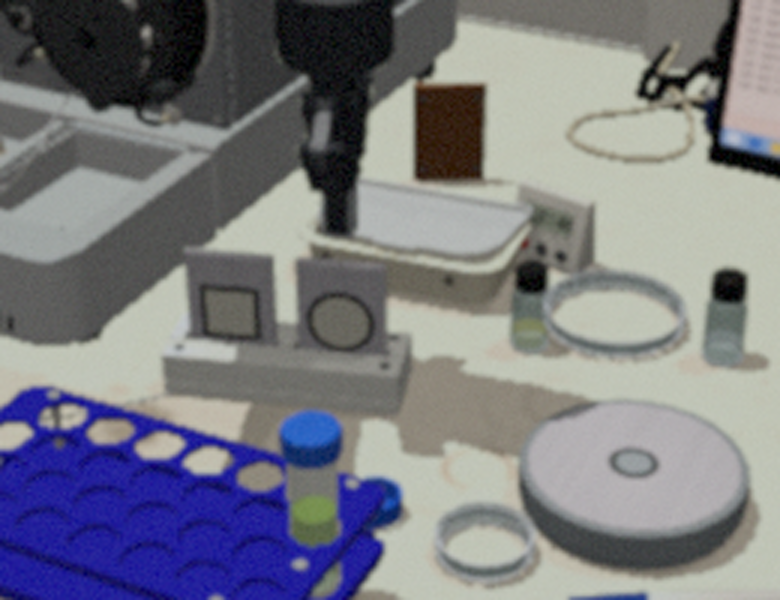

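```bash
python3 - <<'E'
from h import *
from bench import arm,get_image
s=arm.read_state();S=get_image("scene");p=s["position"];print(p,s["joints"])
R=Ro.from_quat(s["ee_rot"]).as_matrix();print(R.round(3))
for dz in(0,20,30,40,60): print(dz,((proj(S,[p+[0,0,dz]])-[180,150])*3).round())
W=get_image("wrist");T=np.linalg.inv(W["T_tool_cam"])
for q in([0,0,0],[-18.7,0,0],[0,11,0],[20,0,0],[-30,0,0],[0,0,11],[0,0,-11],[-18.7,0,-11],[-13,0,-11],[-25,0,-11],[-35,0,-11]):
    c=T[:3,:3]@q+T[:3,3];x=W["K"]@c;print(q,(x[:2]/x[2]).round())
E
```

```text
[ 505.03572837 -131.28909157   82.44807955] [ 0.05873093  0.32047816 -0.39666505  0.00357134 -0.85299364  0.24129534]
[[ 0.001 -0.955 -0.298]
 [-0.003 -0.298  0.955]
 [-1.     0.    -0.003]]
0 [[340. 282.]]
20 [[340. 256.]]
30 [[339. 243.]]
40 [[339. 230.]]
60 [[338. 203.]]
[0, 0, 0] [315. 271.]
[-18.7, 0, 0] [315. 284.]
[0, 11, 0] [334. 271.]
[20, 0, 0] [315. 259.]
[-30, 0, 0] [315. 294.]
[0, 0, 11] [315. 288.]
[0, 0, -11] [315. 253.]
[-18.7, 0, -11] [315. 265.]
[-13, 0, -11] [315. 261.]
[-25, 0, -11] [315. 270.]
[-35, 0, -11] [315. 277.]
```

```bash
python3 - <<'E'
from h import *
from bench import arm,get_image
S=get_image("scene");W=get_image("wrist")
a=cv2.resize(S["img"][175:265,250:340,::-1],None,fx=6,fy=6,interpolation=2)
b=cv2.resize(W["img"][170:420,230:400,::-1],None,fx=2.16,fy=2.16,interpolation=2)[:540]
cv2.imwrite("pics/z5.png",cv2.convertScaleAbs(np.hstack([cv2.resize(a,(420,420)),cv2.resize(b,(360,540))[:420]]) if 0 else np.hstack([cv2.resize(a,(400,400)),cv2.resize(b,(272,400))]),alpha=1.6))
E
```

```text
(no output)
```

View pics/z5.png

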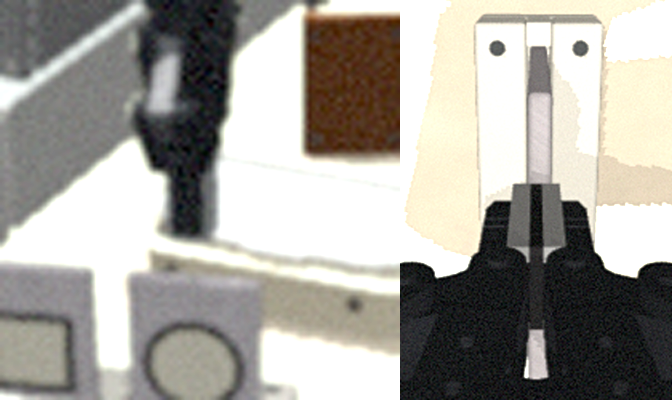

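arm_command(rows=[{"dx": 0,"dy": 0,"dz": 0,"wx": 0,"wy": 0,"wz": 0,"gripper": -0.2},{"dx": 0,"dy": 0,"dz": 0,"wx": 0,"wy": 0,"wz": 0,"gripper": -0.2},{"dx": 0,"dy": 0,"dz": 0,"wx": 0,"wy": 0,"wz": 0,"gripper": -0.2},{"dx": 0,"dy": 0,"dz": 0,"wx": 0,"wy": 0,"wz": 0,"gripper": -0.2},{"dx": 0,"dy": 0,"dz": 0,"wx": 0,"wy": 0,"wz": 0,"gripper": -0.2},{"dx": 0.01,"dy": 0,"dz": 0,"wx": 0,"wy": 0,"wz": 0,"gripper": -0.2},{"dx": 0.02,"dy": 0,"dz": 0,"wx": 0,"wy": 0,"wz": 0,"gripper": -0.2},{"dx": 0.025,"dy": 0,"dz": 0,"wx": 0,"wy": 0,"wz": 0,"gripper": -0.2}])

```text
clock: 5.4
position: [503.2, -131.2, 55.0]
ee_rot: [-0.569, 0.421, 0.57, 0.418]
contact_force: [0.3, 0.1, 0.6]
gripper_width: 50.9
```

```bash
python3 - <<'E'
from h import *
from bench import arm,get_image
a=np.radians(17.2);u=np.array([np.cos(a),np.sin(a),0])
goal((503.8,-132,38),(0,0,-1),-u)
W=get_image("wrist");S=get_image("scene")
a=cv2.resize(S["img"][175:265,250:340,::-1],(400,400),interpolation=2)
cv2.imwrite("pics/z6.png",cv2.convertScaleAbs(np.hstack([a,W["img"][80:480,120:520,::-1]]),alpha=1.3))
E
```

```text
t 5.4 d [ 0.017  -0.0004 -0.0009] w [ 0.09 -0.06 -0.22] |w| 0.2 j [ 0.059  0.356 -0.428  0.003 -0.79   0.241]
```

View pics/z6.png

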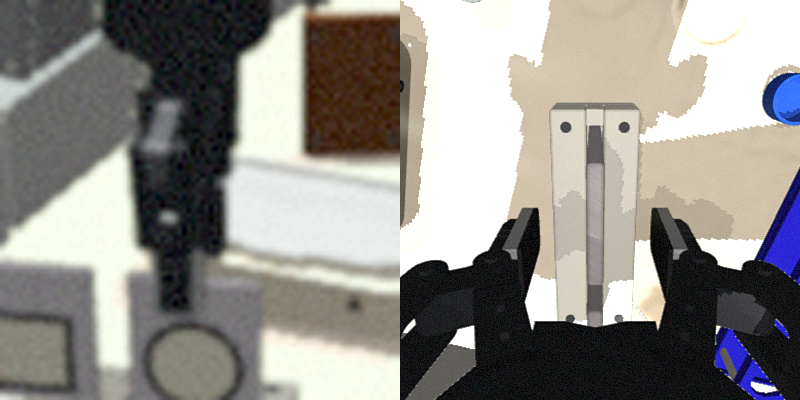

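arm_command(rows=[{"dx": 0.01,"dy": 0,"dz": -0.001,"wx": 0,"wy": 0,"wz": 0,"gripper": -0.2},{"dx": 0.017,"dy": 0,"dz": -0.001,"wx": 0,"wy": 0,"wz": 0,"gripper": 0.5},{"dx": 0.017,"dy": 0,"dz": -0.001,"wx": 0,"wy": 0,"wz": 0,"gripper": 1},{"dx": 0.017,"dy": 0,"dz": -0.001,"wx": 0,"wy": 0,"wz": 0,"gripper": 1},{"dx": 0.017,"dy": 0,"dz": -0.001,"wx": 0,"wy": 0,"wz": 0,"gripper": 1},{"dx": 0.017,"dy": 0,"dz": -0.001,"wx": 0,"wy": 0,"wz": 0,"gripper": 1},{"dx": 0.017,"dy": 0,"dz": -0.001,"wx": 0,"wy": 0,"wz": 0,"gripper": 1},{"dx": 0.017,"dy": 0,"dz": -0.001,"wx": 0,"wy": 0,"wz": 0,"gripper": 1}])

```text
clock: 6.3
position: [503.5, -132.3, 38.4]
ee_rot: [-0.569, 0.421, 0.57, 0.418]
contact_force: [0.3, 0.5, -1.2]
gripper_width: 6.8
```

```bash
python3 - <<'E'
from h import *
from bench import arm,get_image
s=arm.read_state();print(s["position"],s["gripper_width"],s["contact_force"])
W=get_image("wrist");S=get_image("scene")
a=cv2.resize(S["img"][175:265,250:340,::-1],(400,400),interpolation=2)
cv2.imwrite("pics/z7.png",cv2.convertScaleAbs(np.hstack([a,W["img"][80:480,120:520,::-1]]),alpha=1.3))
E
```

```text
[ 503.5064304  -132.27000288   38.35125   ] 6.761534994055261 [ 0.29443217  0.52262619 -1.22943608]
```

View pics/z7.png

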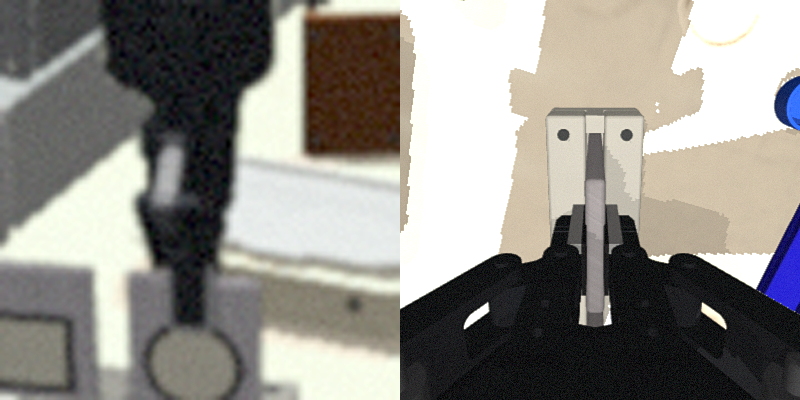

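arm_command(rows=[{"dx": -0.01,"dy": 0,"dz": 0,"wx": 0,"wy": 0,"wz": 0,"gripper": 1},{"dx": -0.03,"dy": 0,"dz": 0,"wx": 0,"wy": 0,"wz": 0,"gripper": 1},{"dx": -0.055,"dy": 0,"dz": 0,"wx": 0,"wy": 0,"wz": 0,"gripper": 1},{"dx": -0.08,"dy": 0,"dz": 0,"wx": 0,"wy": 0,"wz": 0,"gripper": 1},{"dx": -0.11,"dy": 0,"dz": 0,"wx": 0,"wy": 0,"wz": 0,"gripper": 1},{"dx": -0.14,"dy": 0,"dz": 0,"wx": 0,"wy": 0,"wz": 0,"gripper": 1},{"dx": -0.16,"dy": 0,"dz": 0,"wx": 0,"wy": 0,"wz": 0,"gripper": 1},{"dx": -0.16,"dy": 0,"dz": 0,"wx": 0,"wy": 0,"wz": 0,"gripper": 1}])

```text
clock: 7.2
position: [506.2, -132.1, 202.5]
ee_rot: [0.572, -0.419, -0.568, -0.419]
contact_force: [0.8, 0.9, -0.8]
gripper_width: 6.9
```

```bash
python3 - <<'E'
from h import *
from bench import arm,get_image
s=arm.read_state();print(s["position"],s["gripper_width"],s["contact_force"],s["joints"].tolist())
S=get_image("scene");cv2.imwrite("pics/s8.png",S["img"][:,:,::-1])
J=np.array([[1.4756,.38557,.00663],[.92744,.11905,-.32723],[.17803,.14162,-.30055],[.05873,.32048,-.39667],s["joints"][:3]])
P=np.array([[216.29,585.68,190.42],[396.61,262.52,201.97],[482.04,-76.52,202.27],[505.04,-131.29,82.45],s["position"]])
r=np.sqrt((P[:,:2]**2).sum(1)-160**2);print("off",np.linalg.norm(P[:,:2],axis=1)*np.sin(J[:,0]-np.arctan2(P[:,1],P[:,0])))
f=J[:,1]-J[:,2];o=np.ones(5);z=0*o
for B0 in(0,1):
  A=np.vstack([np.stack([o,z,np.sin(J[:,1]),np.cos(f),B0*np.sin(f)],1),np.stack([z,o,np.cos(J[:,1]),-np.sin(f),B0*np.cos(f)],1)])
  b=np.r_[r,P[:,2]];x=np.linalg.lstsq(A,b,rcond=1e-9)[0];print(x.round(1),(A@x-b).round(1))
E
```

```text
[ 506.15304958 -132.13538581  202.4909876 ] 6.895186954729875 [ 0.76950878  0.89518419 -0.79791378] [0.05728545830954568, 0.1998898598248451, -0.22737653979904732, 0.003585155933065273, -1.1391715553482749, 0.24361524619943603]
off [159.64028142 159.84085805 160.67553323 160.70759245 160.89798925]
[   3.1 -174.6  561.8  419.7    0. ] [ 0.8  0.5  0.6 -0.3 -1.5  0.3  0.1 -0.3  0.3 -0.4]
[   2.3 -176.   561.3  419.6    2.1] [ 0.5  0.5  0.6  0.  -1.6  0.4  0.1 -0.2  0.1 -0.3]
```

View pics/s8.png

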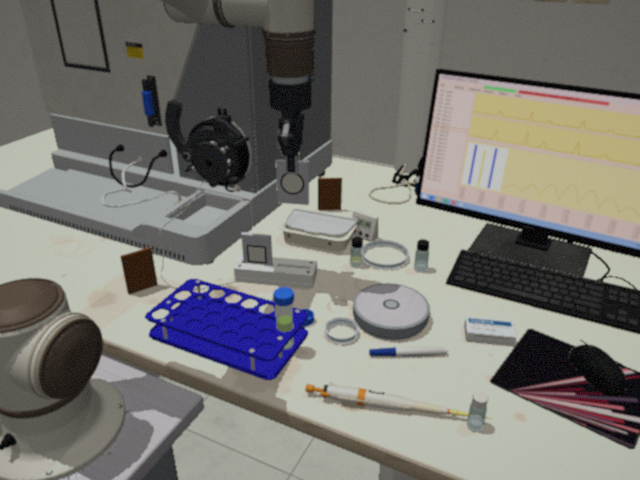

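```bash
cat >> h.py <<'E'
def tilt(tcp,head,th):
    a=np.radians(head);t=np.radians(th);u=np.array([np.cos(a),np.sin(a),0]);z=np.array([0,0,1.])
    goal(tcp,np.cos(t)*u-np.sin(t)*z,-(np.sin(t)*u+np.cos(t)*z))
E
python3 - <<'E'
from h import *
tilt((492,-339,200),40,90)
tilt((492,-339,150),40,60)
E
```

```text
t 7.25 d [ 0.0005  0.0738 -0.194 ] w [-22.7   -0.11  -0.04] |w| 22.7 j [ 0.057  0.202 -0.231  0.002 -1.138  0.244]
t 7.25 d [ 0.0505  0.0737 -0.1939] w [-22.15  -6.05 -29.65] |w| 37.5 j [ 0.057  0.202 -0.231  0.002 -1.138  0.244]
```

arm_command(rows=[{"dx": 0,"dy": 0.01,"dz": -0.027,"wx": -3,"wy": 0,"wz": 0,"gripper": 1},{"dx": 0,"dy": 0.02,"dz": -0.055,"wx": -6,"wy": 0,"wz": 0,"gripper": 1},{"dx": 0,"dy": 0.03,"dz": -0.085,"wx": -10,"wy": 0,"wz": -3,"gripper": 1},{"dx": 0,"dy": 0.042,"dz": -0.115,"wx": -14,"wy": -2,"wz": -8,"gripper": 1},{"dx": 0,"dy": 0.055,"dz": -0.145,"wx": -17,"wy": -3,"wz": -13,"gripper": 1},{"dx": 0,"dy": 0.065,"dz": -0.17,"wx": -20,"wy": -4,"wz": -18,"gripper": 1},{"dx": 0,"dy": 0.074,"dz": -0.194,"wx": -22,"wy": -5,"wz": -24,"gripper": 1},{"dx": 0,"dy": 0.074,"dz": -0.194,"wx": -22,"wy": -6,"wz": -29.7,"gripper": 1}])

```text
clock: 8.05
position: [491.0, -341.8, 198.8]
ee_rot: [0.696, -0.123, -0.54, -0.457]
contact_force: [0.1, 0.8, -2.8]
gripper_width: 6.8
```

```bash
python3 - <<'E'
from h import *
from bench import arm
s=arm.read_state();print(s["position"],s["gripper_width"])
tilt((492,-339,120),40,30)
tilt((492,-339,50),40,30)
E
```

```text
[ 490.96098168 -341.76537051  198.80465737] 6.835694025466494
t 8.05 d [0.0694 0.0374 0.0014] w [ -0.24  -0.2  -29.8 ] |w| 29.8 j [-0.658  0.329  0.029 -0.554 -1.203  1.536]
t 8.05 d [0.1299 0.0726 0.0014] w [ -0.24  -0.2  -29.8 ] |w| 29.8 j [-0.658  0.329  0.029 -0.554 -1.203  1.536]
```

arm_command(rows=[{"dx": 0.01,"dy": 0.006,"dz": 0.001,"wx": 0,"wy": 0,"wz": -5,"gripper": 1},{"dx": 0.02,"dy": 0.012,"dz": 0.001,"wx": 0,"wy": 0,"wz": -10,"gripper": 1},{"dx": 0.03,"dy": 0.018,"dz": 0.001,"wx": 0,"wy": 0,"wz": -15,"gripper": 1},{"dx": 0.04,"dy": 0.022,"dz": 0.001,"wx": 0,"wy": 0,"wz": -20,"gripper": 1},{"dx": 0.05,"dy": 0.028,"dz": 0.001,"wx": 0,"wy": 0,"wz": -25,"gripper": 1},{"dx": 0.06,"dy": 0.033,"dz": 0.001,"wx": 0,"wy": 0,"wz": -29.8,"gripper": 1},{"dx": 0.069,"dy": 0.037,"dz": 0.001,"wx": 0,"wy": 0,"wz": -29.8,"gripper": 1},{"dx": 0.069,"dy": 0.037,"dz": 0.001,"wx": 0,"wy": 0,"wz": -29.8,"gripper": 1}])

```text
clock: 8.85
position: [491.5, -338.5, 117.7]
ee_rot: [0.702, 0.059, -0.405, -0.582]
contact_force: [0.1, -0.5, -0.8]
gripper_width: 6.7
```

```bash
python3 - <<'E'
from h import *
from bench import arm,get_image
s=arm.read_state();print(s["position"],s["gripper_width"])
tilt((492,-339,50),40,30)
S=get_image("scene");T=get_image("top")
a=S["img"][150:400,200:520,::-1];b=T["img"][200:360,320:525,::-1]
cv2.imwrite("pics/z9.png",np.hstack([cv2.resize(a,(480,375)),cv2.resize(b,(320,250)).repeat(1,0) if 0 else cv2.resize(b,(320,375))]))
E
```

```text
[ 491.4722826  -338.53300973  117.68996586] 6.731442194173326
t 8.85 d [ 0.034   0.0585 -0.0011] w [-0.51 -0.12 -0.07] |w| 0.5 j [-0.971  0.576  0.    -1.075 -1.366  2.113]
```

View pics/z9.png

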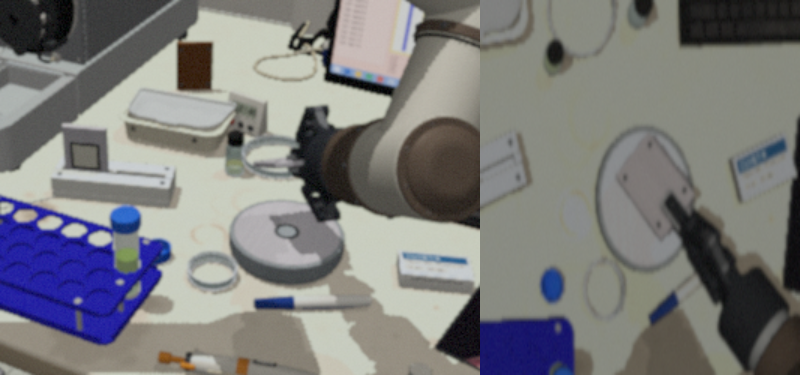

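The holder is tilted with its screws up, over the stage at (655,185) in the top view. The square holder is still in the rack. I'll lower until the edge touches.

arm_command(rows=[{"dx": 0.006,"dy": 0.01,"dz": -0.001,"wx": 0,"wy": 0,"wz": 0,"gripper": 1},{"dx": 0.013,"dy": 0.022,"dz": -0.001,"wx": 0,"wy": 0,"wz": 0,"gripper": 1},{"dx": 0.02,"dy": 0.034,"dz": -0.001,"wx": 0,"wy": 0,"wz": 0,"gripper": 1},{"dx": 0.026,"dy": 0.045,"dz": -0.001,"wx": 0,"wy": 0,"wz": 0,"gripper": 1},{"dx": 0.03,"dy": 0.052,"dz": -0.001,"wx": 0,"wy": 0,"wz": 0,"gripper": 1},{"dx": 0.033,"dy": 0.057,"dz": -0.001,"wx": 0,"wy": 0,"wz": 0,"gripper": 1},{"dx": 0.0345,"dy": 0.0595,"dz": -0.001,"wx": 0,"wy": 0,"wz": 0,"gripper": 1},{"dx": 0.0345,"dy": 0.0595,"dz": -0.001,"wx": 0,"wy": 0,"wz": 0,"gripper": 1}])

```text
clock: 9.75
position: [493.5, -339.7, 51.7]
ee_rot: [0.704, 0.06, -0.405, -0.58]
contact_force: [-0.7, 0.1, -0.9]
gripper_width: 6.7
```

```bash
python3 - <<'E'
from h import *
from bench import arm,get_image
s=arm.read_state();print(s["position"],s["gripper_width"],s["contact_force"])
tilt((492,-339,46),40,30)
S=get_image("scene");T=get_image("top")
a=S["img"][220:320,310:438,::-1];b=T["img"][200:360,320:525,::-1]
cv2.imwrite("pics/z10.png",np.hstack([cv2.resize(a,(480,375)),cv2.resize(b,(320,375))]))
E
```

```text
[ 493.45892874 -339.6620184    51.73920781] 6.709437338239068 [-0.68486264  0.13960849 -0.85891881]
t 9.75 d [0.0023 0.0053 0.0014] w [-0.14 -0.2  -0.08] |w| 0.3 j [-0.975  0.678 -0.018 -1.099 -1.312  2.23 ]
```

View pics/z10.png

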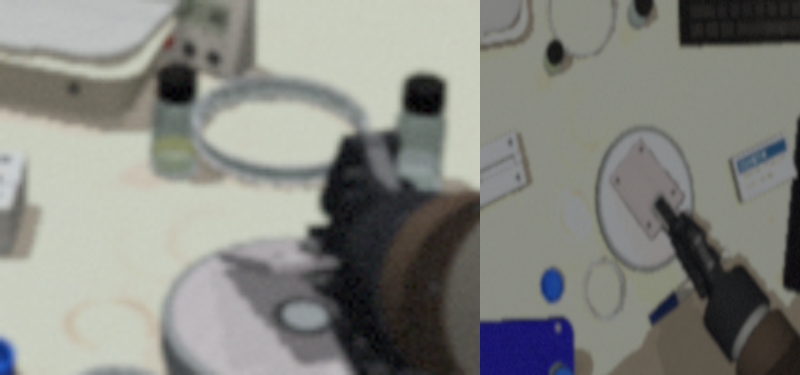

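arm_command(rows=[{"dx": 0.0005,"dy": 0.001,"dz": 0.001,"wx": 0,"wy": 0,"wz": 0,"gripper": 1},{"dx": 0.001,"dy": 0.002,"dz": 0.001,"wx": 0,"wy": 0,"wz": 0,"gripper": 1},{"dx": 0.0015,"dy": 0.0028,"dz": 0.001,"wx": 0,"wy": 0,"wz": 0,"gripper": 1},{"dx": 0.002,"dy": 0.0036,"dz": 0.001,"wx": 0,"wy": 0,"wz": 0,"gripper": 1},{"dx": 0.0025,"dy": 0.0044,"dz": 0.001,"wx": 0,"wy": 0,"wz": 0,"gripper": 1},{"dx": 0.003,"dy": 0.005,"dz": 0.001,"wx": 0,"wy": 0,"wz": 0,"gripper": 1},{"dx": 0.003,"dy": 0.005,"dz": 0.001,"wx": 0,"wy": 0,"wz": 0,"gripper": 1},{"dx": 0.003,"dy": 0.005,"dz": 0.001,"wx": 0,"wy": 0,"wz": 0,"gripper": 1}])

```text
clock: 10.65
position: [493.1, -339.1, 46.6]
ee_rot: [0.705, 0.06, -0.405, -0.579]
contact_force: [-0.5, 0.3, -1.7]
gripper_width: 6.4
```

arm_command(rows=[{"dx": 0.0007,"dy": 0.0012,"dz": 0,"wx": 0,"wy": 0,"wz": 0,"gripper": 1},{"dx": 0.0015,"dy": 0.0025,"dz": 0,"wx": 0,"wy": 0,"wz": 0,"gripper": 1},{"dx": 0.0015,"dy": 0.0025,"dz": 0,"wx": 0,"wy": 0,"wz": 0,"gripper": 0.45},{"dx": 0.0015,"dy": 0.0025,"dz": 0,"wx": 0,"wy": 0,"wz": 0,"gripper": 0.45},{"dx": 0.0015,"dy": 0.0025,"dz": 0,"wx": 0,"wy": 0,"wz": 0,"gripper": 0.45},{"dx": 0.0015,"dy": 0.0025,"dz": 0,"wx": 0,"wy": 0,"wz": 0,"gripper": 0.45},{"dx": 0.0015,"dy": 0.0025,"dz": 0,"wx": 0,"wy": 0,"wz": 0,"gripper": 0.45},{"dx": 0.0015,"dy": 0.0025,"dz": 0,"wx": 0,"wy": 0,"wz": 0,"gripper": 0.45}])

```text
clock: 11.45
position: [493.2, -339.0, 43.6]
ee_rot: [0.705, 0.06, -0.405, -0.58]
contact_force: [-0.9, -0.0, -0.1]
gripper_width: 23.8
```

```bash
python3 - <<'E'
from h import *
from bench import arm,get_image
s=arm.read_state();print(s["position"],s["gripper_width"],s["contact_force"])
S=get_image("scene");T=get_image("top");W=get_image("wrist")
a=S["img"][240:320,330:432,::-1];b=T["img"][235:335,370:485,::-1]
cv2.imwrite("pics/z11.png",np.hstack([cv2.resize(a,(400,314)),cv2.resize(b,(361,314))]))
cv2.imwrite("pics/w11.png",W["img"][:,:,::-1])
E
```

```text
[ 493.17868821 -338.9666387    43.61698294] 23.759709297838153 [-0.85094686 -0.00952402 -0.06524542]
```

View pics/z11.png

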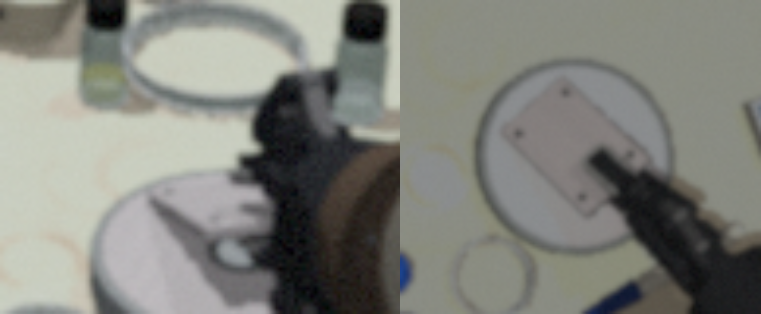

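View pics/w11.png

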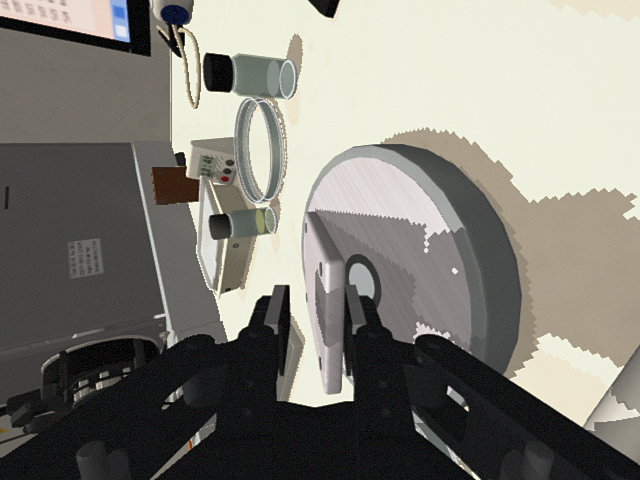

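arm_command(rows=[{"dx": 0.002,"dy": 0.0035,"dz": 0,"wx": 0,"wy": 0,"wz": 0,"gripper": 0.45},{"dx": 0.004,"dy": 0.007,"dz": 0,"wx": 0,"wy": 0,"wz": 0,"gripper": 0.45},{"dx": 0.005,"dy": 0.0087,"dz": 0,"wx": 0,"wy": 0,"wz": 0,"gripper": 0.45},{"dx": 0.005,"dy": 0.0087,"dz": 0,"wx": 0,"wy": 0,"wz": 0,"gripper": 0.45},{"dx": -0.038,"dy": 0.0337,"dz": 0,"wx": 0,"wy": 0,"wz": 0,"gripper": 0.45},{"dx": -0.082,"dy": 0.057,"dz": 0,"wx": 0,"wy": 0,"wz": 0,"gripper": 0.45},{"dx": -0.1,"dy": 0.05,"dz": 0,"wx": 0,"wy": 0,"wz": 0,"gripper": 0.45},{"dx": -0.11,"dy": 0.03,"dz": 0,"wx": 0,"wy": 0,"wz": 0,"gripper": 0.45}])

```text
clock: 12.4
position: [406.5, -410.9, 72.0]
ee_rot: [0.704, 0.059, -0.404, -0.581]
contact_force: [0.1, 1.2, -0.6]
gripper_width: 23.5
```

```bash
python3 - <<'E'
from h import *
from bench import arm,get_image
s=arm.read_state();print(s["position"],s["gripper_width"],s["contact_force"],s["joints"])
S=get_image("scene");T=get_image("top")
a=S["img"][240:320,330:432,::-1];b=T["img"][235:335,370:485,::-1]
cv2.imwrite("pics/z12.png",np.hstack([cv2.resize(a,(400,314)),cv2.resize(b,(361,314))]))
cv2.imwrite("pics/t12.png",cv2.resize(b,None,fx=6,fy=6,interpolation=2))
E
```

```text
[ 406.52859838 -410.86556311   71.97152727] 23.50688051324643 [ 0.08207449  1.2291126  -0.63451755] [-1.13741496  0.68400466  0.05338786 -1.00218018 -1.45390602  2.23412366]
```

View pics/z12.png

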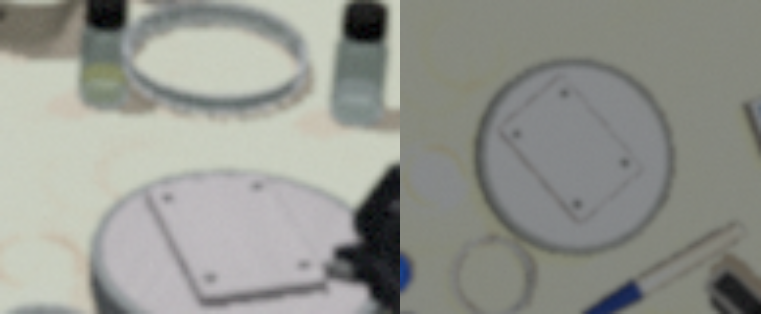

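View pics/t12.png

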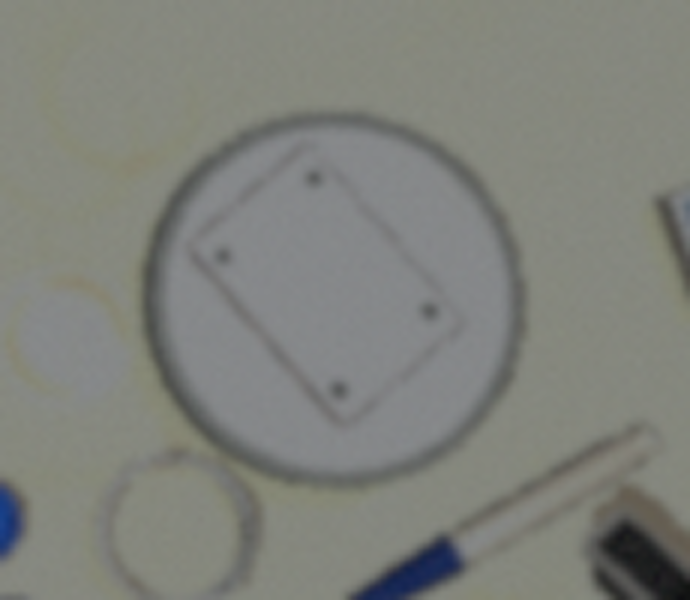

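Lying flat, screws up. Now I'll measure the offset from the window.

```bash
python3 - <<'E'
from h import *
from bench import arm,get_image,models
T=get_image("top");S=get_image("scene")
t=lambda p:(p[0]/6+370-.4,p[1]/6+235-.4)
C=np.array([onz(T,t(p),38) for p in((315,178),(223,256),(339,390),(430,311))]);print("plate by screws",C.mean(0))
C=np.array([onz(T,t(p),38) for p in((308,145),(192,248),(345,427),(463,323))]);print("plate by corners",C.mean(0))
w=onz(T,(427,285),30);print("window",w)
print("win refined from crop", onz(T,((632/3.8+260-.4),(208/3.8+230-.4)),30))
print("stage rim centre in top crop", [onz(T,t(p),30) for p in((333,297),)])
# plate in scene: corners
s=lambda p:(p[0]/(400/102)+330-.4,p[1]/(314/80)+240-.4)
C=np.array([onz(S,s(p),38) for p in((168,197),(257,186),(304,265),(210,277))]);print("scene screws",C.mean(0),"win scene",onz(S,(391.5,304.5),30))
print("sc win crop",onz(S,(616.5/3.6+220-.4,321/3.6+215-.4),30))
for q in("round_holder_center","square_holder_center"):
  for r in models.cut_out("top",q): print(q,r["conf"],r["extent"])
E
```

```text
plate by screws [ 477.51834191 -349.81020765   38.        ]
plate by corners [ 476.84421895 -349.83729621   38.        ]
window [ 470.53686568 -357.81666647   30.        ]
win refined from crop [ 472.09661095 -355.4047667    30.        ]
stage rim centre in top crop [array([ 472.67145811, -353.56150645,   30.        ])]
scene screws [ 475.28012511 -351.45167333   38.        ] win scene [ 469.03360489 -358.54018824   30.        ]
sc win crop [ 470.65258336 -356.66455286   30.        ]
round_holder_center 0.96 [400.7, 258.3, 447.2, 306.8]
round_holder_center 0.81 [282.3, 125.8, 307.1, 149.4]
square_holder_center 0.61 [200.0, 337.3, 226.4, 365.0]
square_holder_center 0.46 [285.4, 276.5, 309.1, 288.2]
```

arm_command(rows=[{"dx": -0.01,"dy": -0.01,"dz": 0,"wx": 0,"wy": 0,"wz": 0,"gripper": 0.45},{"dx": -0.02,"dy": -0.025,"dz": 0,"wx": 0,"wy": 0,"wz": 0,"gripper": 0.45},{"dx": -0.03,"dy": -0.04,"dz": 0,"wx": 0,"wy": 0,"wz": 0,"gripper": 0.45},{"dx": -0.04,"dy": -0.06,"dz": 0,"wx": 0,"wy": 0,"wz": 0,"gripper": 0.45},{"dx": -0.05,"dy": -0.07,"dz": 0,"wx": 0,"wy": 0,"wz": 0,"gripper": 0.45},{"dx": -0.05,"dy": -0.08,"dz": 0,"wx": 0,"wy": 0,"wz": 0,"gripper": 0.45},{"dx": -0.05,"dy": -0.08,"dz": 0,"wx": 0,"wy": 0,"wz": 0,"gripper": 0.45},{"dx": -0.05,"dy": -0.08,"dz": 0,"wx": 0,"wy": 0,"wz": 0,"gripper": 0.45}])

```text
clock: 13.5
position: [406.2, -410.3, 166.5]
ee_rot: [0.704, 0.06, -0.405, -0.58]
contact_force: [-0.8, -0.5, -0.7]
gripper_width: 23.5
```

```bash
python3 - <<'E'
from h import *
from bench import arm,get_image
s=arm.read_state();print(s["position"],s["contact_force"],s["clock"])
S=get_image("scene");cv2.imwrite("pics/s13.png",S["img"][:,:,::-1])
E
```

```text
[ 406.15861425 -410.31704945  166.51694193] [-0.77258275 -0.52445292 -0.68413081] 13.5
```

View pics/s13.png

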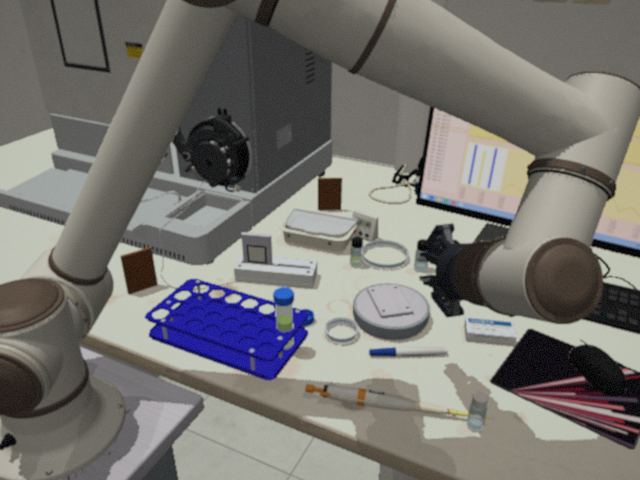

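The holder lies on the stage at (390,302), the square one stands in its slot at (257,248), and the arm is clear of everything.

```bash
python3 -c "
from bench import arm
print(arm.job_done())"
```

```text
the job is handed in; nothing more can be done
None
```

The holder with the round sample lies flat on the stage, screw heads up (so sample face down) and let go. I handed the job in at about 13.5 s on the robot's clock; it reports no verdict.

- **How it was done:** I gripped the holder across its thickness, lifted it straight out of the slot and tilted it to 30° above level. I then set its far edge on the stage, opened the fingers and pulled them back so it dropped flat.
- **Placement:** the holder's middle is about 7–8 mm from the middle of the window, against the 20 mm limit. The top camera gave about 5.5 mm in each of x and y, the scene camera about 4.6 and 5.2 mm. I made no correction.
- **Square holder:** it still stands in its slot in the last picture and looks unmoved. I judged this by eye and did not measure it again.
- **Clearance:** the arm is well clear of everything, and the last force reading was about 1 N, which is noise level.
- **What disagreed:** the real fingertips sit about 38 mm behind the reported TCP. The first grasp therefore closed on air above the plate; I measured the offset in the pictures and corrected for it. One move call was also refused for missing fields and sent again. Neither moved anything in the scene.

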